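# Change the labeller over by one click of the knurled dial

### The arm

A 7-joint arm with a two-finger parallel gripper is mounted at the origin on the work surface. World frame = base frame: x ahead of the robot, y to its left, z up, the work surface at z = 0. Lengths are in m, angles in rad, forces in N, time in s.
With the tool pointing down it reaches from about 0.35 to 0.9 m from the base axis. Payload 19.9 kg.
Tool frame: the origin (TCP) lies midway between the tips of the shut fingers; the grasp point (between the pads) lies 19 mm behind it (env.grip_point_offset is the distance from the TCP to the grasp point, in m); z points along the fingers, x is the direction in which the jaws open and shut, and the axes are right-handed (so a half turn about z gives the same grasp; the last joint's range is limited). The gripper opens to 85 mm and grips with 20 to 120 N. Pads are 22 mm wide; open, the fingers measure 114 mm over their backs; the gripper's body (76 mm by 85 mm) begins 54 mm behind the grasp point. The pads swing forward as they close: fully open they stand 13 mm farther back than shut.
Start: joints at [1.159, 0.417, -0.01, 1.614, 0.005, 1.111, -0.053], TCP at [0.226, -0.583, 0.231] pointing down, gripper open.
Joint ranges: [-2.81, 2.81], [-0.39, 2.02], [-1.27, 1.25], [0.06, 2.57], [-1.19, 4.33], [0.19, 2], [-2.82, 2.82]. Speed limits (rad/s): [1.89, 1.89, 2.39, 2.39, 3.01, 3.01, 3.01].

### API

Orientations are given as a unit quaternion [x, y, z, w].
In Python, from cell import env, capture, camera_info, ticket, finder gives the robot as it stands. The module is installed in compiled form; this text tells all that it offers.
- The arm moves only by the tool move_arm, never from a script. Its argument "motion" is a list of rows, each an object of numbers: "gripper": the opening, from 0 (shut) to 1 (fully open); "dx", "dy", "dz": the shift along the tool's x, y, z in m; "rx", "ry", "rz": the turn, a rotation vector about the tool's x, y, z in degrees. A call has 1 to 8 rows; each row is the pose to reach, as a shift and turn from the pose commanded when the call began, along the tool's axes at that moment; what a row does not reach only later rows make up. A row lasts 1/10 s, in which the tool goes at most 50 mm and 8.59 degrees, less where a joint would pass 70% of its speed; a pose out of reach is approached as far as the arm can. A call with a gripper value outside its range is refused whole. The fingers move at their own pace and stop on an object; the grip force is fixed at half the most. Time passes only in rows, so rows that repeat a pose let the fingers close. It gives the time, the measured TCP pose, the force and the opening at its end, in the units of the state.
- env.sense(): the state, without advancing time (a new reading comes with each control period).
- capture(name): name is "scene" or "top"; returns the picture (400x640x3 uint8, red, green, blue); there is no depth.
- camera_info(name): a dict with "intrinsics" (3x3 intrinsics, pixels), "world_from_camera" (4x4, takes a point from camera to world coordinates). Camera axes: x right, y down, z forward; pixel columns grow to the right and rows downward; lengths in m; the calibration is good to about 2 mm. A picture is of the moment at which its call begins. camera_info takes no time and is no camera call.
- ticket.close_job(): hands the job in, once; it reports no verdict.
Trained networks look in the newest picture that a camera, given by its name, has taken for a name from the list of things; names that differ only in an ending like _2 or _b are one class to them, and where a whole thing is asked for, a point or a joint stands for the part that bears it (a point fixed in the world has none). Each returns a list of dicts, best first, with "score" (0 to 1); they miss things now and then, are a little off and sometimes report something else, mostly with a low value. They report only what shows in the picture. A call takes as long as a camera call. They do not tell look-alikes from the thing itself.
- finder.recognise(camera, name): "bbox" ([centre column, centre row, width, height] in pixels, round what is visible of it).
The state is a dict: "time_s": time; "q": joint angles; "dq": joint speeds; "joint_torque": joint torques, N m; "position": TCP position; "orientation": TCP orientation; "force": force on the tool from outside, world axes, zero at the start; "moment": the same for the moment, N m; "opening": finger opening in m.
Only numpy, scipy, OpenCV 4.12 (cv2) and the standard library are available. Lean on these libraries where they do the work, as an engineer would, in place of code of your own. Each camera call takes 0.05 s, during which the arm holds its last target.

### The job

Change the labeller over to the next jar size: with the fingertips resting on the big knurled dial, turn it by friction one click clockwise from the one-dot mark until it snaps in at the two-dot mark, and let go of it. Then push the round metal confirm button fully down and let it come back up. Nothing is to be gripped or lifted: leave the jars where they stand, and do not touch the emergency stop (the mushroom head on its own box).

Things in the scene. Friction and masses are not known exactly. Their poses are not given: they have to be found in the camera images.
- dial_unit: Fixed metal housing, 150 x 150 mm, 60 mm high, with the dial on top. Origin: centre of its underside, on the bench; z up; the dial's vertical axis passes through it. Marks on its top, 61 mm from that axis: two dots towards the housing's +x axis, one dot 0.7 rad from there anticlockwise seen from above, three dots 0.7 rad clockwise.
- dial_top (a point): Centre of the dial's flat top, 86 mm above the bench. Black disc 100 mm across, 18 mm thick, ridged rim, white pointer line; underside 8 mm above the housing. A fingertip pressed on the top 25 to 42 mm from the axis and moved round the axis takes it along. The dial (and this point) sinks under the finger on a spring: gives at about 2.6 N, on its stop 6 mm lower at about 10 N.
- dial (a joint): Angle of the dial in rad, growing clockwise seen from above. Spring detents at 0 (one dot, where it starts), 0.7 (two dots) and 1.4 (three dots); end stops at -0.2 and 1.6. Leaving a detent takes up to about 0.04 N m; a little past half way it snaps on into the next one if left free, short of that it snaps back.
- button_unit: Fixed grey housing, 90 x 90 mm and 50 mm high, with the confirm button in the middle of its top. Origin: centre of its underside, on the bench; z up.
- button_top (a point): Centre of the top of the confirm button, a round bare-metal push button 36 mm across, its top 72 mm above the bench when up and 10 mm above the dark bezel round it; it moves straight down.
- button (a joint): How far the confirm button is down, in m: 0 up, 0.006 fully down, which takes about 5 N. A spring brings it back.
- jar_tall: Loose tall glass jar with a black lid, 70 mm across and 130 mm high, on the bench to one side. Origin: centre of its underside.
- jar_a: Loose small white jar with a black lid, 60 mm across and 50 mm high, beyond the work. Origin: centre of its underside.
- jar_b: Second small jar, the same as jar_a.
- estop: Fixed emergency stop: box 75 x 75 mm, 55 mm high, with a mushroom head 42 mm across whose top is 86 mm above the bench. Origin: centre of its underside. Not to be touched.
Not all that is in view belongs to the job. Leave any green look-alike of the button_unit alone.

How it is judged:
By the outcome, as a careful person would: the job done as asked, in the order asked, and still so for the second after the job is handed in, with the robot touching nothing.
It also fails if it takes over 45 s, if anything falls off the work surface, if the arm or the gripper's body presses on something with over 40 N, if the wrist force passes 120 N, or if a joint passes its speed limit or range.

## Working session

There is one attempt and no reset: what is moved stays moved. The work goes in short steps, Python scripts to look and compute and a tool call to move; the robot and the scene stay as the last step left them, time stands still between calls to the robot, and variables do not carry over. Pictures are saved under pics/ and viewed, and the job is handed in when it is done.

Besides the shell and the picture viewer there is one more tool, called as name(argument=value, ...), one argument or row to a line, values as JSON. move_arm: Moves the arm, as the interface text tells. Its arguments: {"type":"object","properties":{"motion":{"type":"array","items":{"type":"object","properties":{"gripper":{"type":"number"},"dx":{"type":"number"},"dy":{"type":"number"},"dz":{"type":"number"},"rx":{"type":"number"},"ry":{"type":"number"},"rz":{"type":"number"}}}}},"required":["motion"]}

```bash
mkdir -p pics; cat > h.py <<'E'
import numpy as np,cv2
from cell import env,capture,camera_info,ticket,finder
def ray(cam,u,v,z):
    c=camera_info(cam);K=np.array(c["intrinsics"]);T=np.array(c["world_from_camera"])
    d=T[:3,:3]@np.linalg.solve(K,[u,v,1.]);o=T[:3,3]
    return o+d*(z-o[2])/d[2]
def proj(cam,p):
    c=camera_info(cam);K=np.array(c["intrinsics"]);T=np.linalg.inv(np.array(c["world_from_camera"]))
    q=K@(T[:3,:3]@np.array(p)+T[:3,3]);return q[:2]/q[2]
def save(cam,fn):
    im=capture(cam);cv2.imwrite("pics/"+fn,im[:,:,::-1]);return im
E
python3 - <<'E'
from h import *
s=env.sense();print(s)
for c in("scene","top"):
    save(c,c+"0.png")
    print(c,np.array(camera_info(c)["world_from_camera"])[:3,3])
    for n in("dial_unit","dial_top","button_unit","button_top","estop","jar_tall"):
        print(n,[(np.round(d["bbox"],1).tolist(),round(d["score"],2)) for d in finder.recognise(c,n)[:3]])
print(env.sense()["time_s"])
E
```

```text
{'time_s': 0.0, 'q': array([ 1.15951092,  0.41800124, -0.01030765,  1.61420403,  0.00468744,
        1.11068057, -0.05303953]), 'dq': array([ 0.00152475, -0.00063602, -0.00058382,  0.00130617, -0.00170507,
       -0.00144398,  0.00116652]), 'joint_torque': array([-2.47798716e-04, -8.64450932e+01,  6.78596143e-01, -4.34903240e+01,
        1.91066478e-02,  7.25739970e-03,  7.41408871e-05]), 'position': array([ 0.22574982, -0.58241923,  0.23063068]), 'orientation': array([ 8.25040758e-01, -5.65072867e-01, -5.45230965e-04, -3.24706947e-04]), 'force': array([ 0.26448232, -0.18357927,  0.73842299]), 'moment': array([-0.000396  ,  0.03400218, -0.03309072]), 'opening': 0.08510288099262041}
scene [ 1.24182991 -0.32887338  0.89991157]
dial_unit [([362.4, 182.8, 76.4, 68.5], 0.91), ([362.5, 169.1, 38.2, 30.4], 0.73)]
dial_top [([363.5, 169.7, 36.6, 31.6], 0.7)]
button_unit [([243.9, 178.3, 40.6, 39.2], 0.76), ([278.2, 213.5, 41.2, 45.2], 0.59)]
button_top [([363.9, 169.6, 35.1, 29.3], 0.49), ([245.1, 169.2, 7.9, 10.3], 0.43)]
estop [([161.4, 262.3, 47.7, 44.4], 0.83)]
jar_tall [([440.0, 142.1, 35.3, 41.0], 0.73)]
top [0.30405883 0.01755794 1.53951402]
dial_unit []
dial_top [([271.1, 210.8, 33.3, 34.9], 0.95)]
button_unit [([368.1, 259.1, 32.1, 37.8], 0.94), ([358.1, 209.8, 31.1, 35.4], 0.86), ([273.1, 207.1, 33.9, 32.1], 0.51)]
button_top [([368.8, 259.4, 7.3, 10.6], 0.58), ([272.1, 209.7, 29.9, 35.6], 0.17)]
estop [([457.4, 205.9, 34.0, 28.3], 0.62)]
jar_tall [([189.9, 212.3, 36.5, 29.0], 0.86)]
0.7
```

```bash
ls pics
```

```text
scene0.png
top0.png
```

View pics/scene0.png

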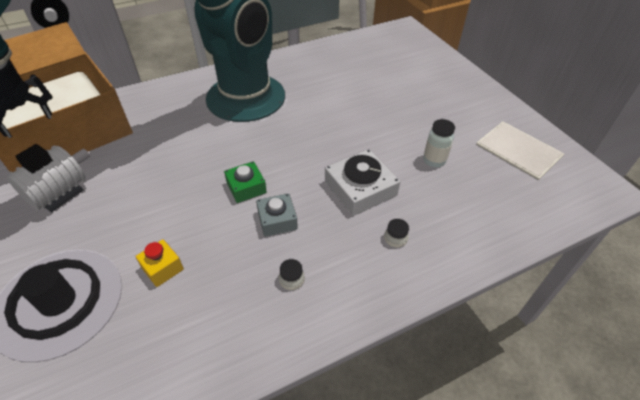

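View pics/top0.png

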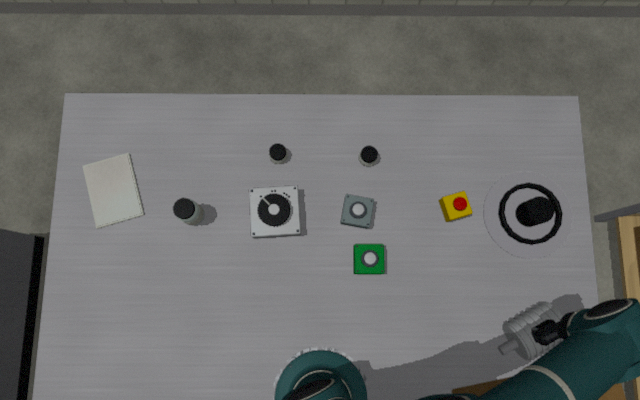

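```bash
python3 - <<'E'
import cv2
a=cv2.imread("pics/top0.png")[160:310,170:490];cv2.imwrite("pics/topz.png",cv2.resize(a,None,fx=2.5,fy=2.5,interpolation=2))
b=cv2.imread("pics/top0.png")[178:242,240:304];cv2.imwrite("pics/dialz.png",cv2.resize(b,None,fx=9,fy=9,interpolation=2))
b=cv2.imread("pics/scene0.png")[140:230,320:410];cv2.imwrite("pics/dialzs.png",cv2.resize(b,None,fx=6,fy=6,interpolation=2))
E
```

```text
(no output)
```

View pics/topz.png

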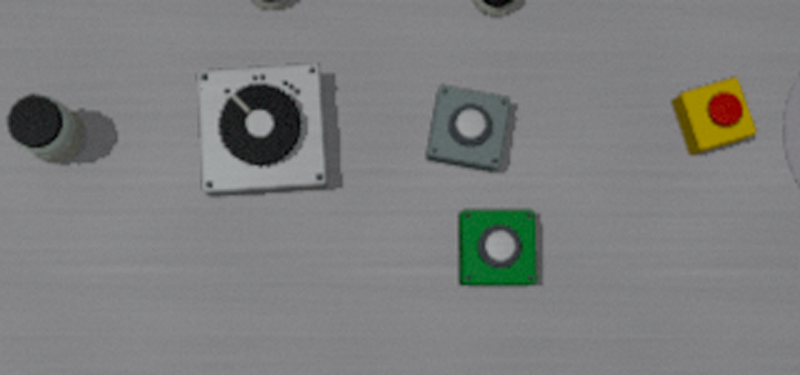

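View pics/dialz.png

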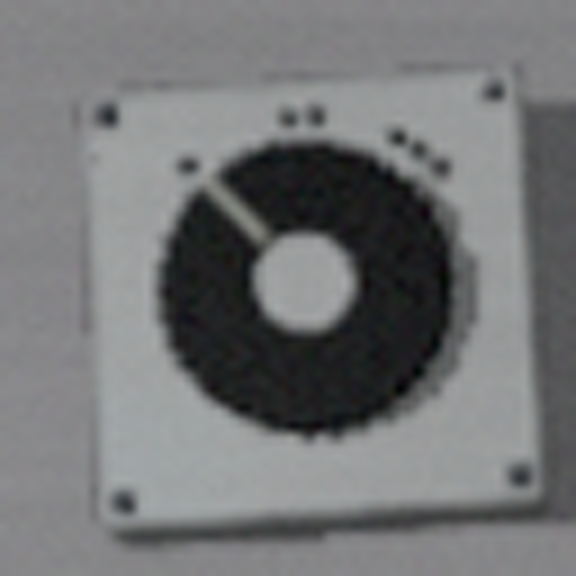

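View pics/dialzs.png

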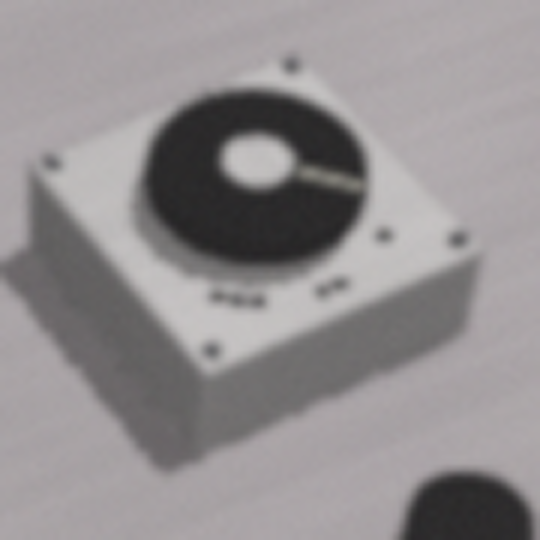

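The dial's centre cap is at (273.9, 209.4) in the top view, with the pointer at one dot. The grey button is at (358, 209.6). The green look-alike is at (370, 258) and the e-stop at (457, 206).

```bash
python3 - <<'E'
from h import *
from scipy.spatial.transform import Rotation as R
print("dial top",ray("top",273.9,209.4,.086))
# scene: cap centre at (258/6+320,160/6+140)
print("dial scene",ray("scene",320+258/6,140+160/6,.086))
print("dial corners",[ray("top",240+a/9,178+b/9,.06)[:2].round(4).tolist() for a,b in((107,116),(494,91),(520,474),(123,502))])
for n,a,b in(("one",189,165),("two",302,117),("three",420,150)): print(n,ray("top",240+a/9,178+b/9,.06)[:2].round(4))
print("btn top",ray("top",170+470/2.5,160+124/2.5,.072))
im=cv2.imread("pics/scene0.png");b=im[180:250,245:315];cv2.imwrite("pics/btns.png",cv2.resize(b,None,fx=8,fy=8,interpolation=2))
b=cv2.imread("pics/top0.png")[180:235,335:390];cv2.imwrite("pics/btnt.png",cv2.resize(b,None,fx=10,fy=10,interpolation=2))
for j in("jar_a","estop"):
  print(j,[(np.round(d["bbox"],1).tolist(),round(d["score"],2)) for d in finder.recognise("top",j)[:3]])
print("jars",ray("top",278,152,.05),ray("top",369,155,.05),ray("top",184,209,.13),ray("top",460,204,.086))
print(R.from_quat(env.sense()["orientation"]).as_matrix().round(3), proj("scene",[.5,.1,.086]))
E
```

```text
dial top [0.5460601  0.14246833 0.086     ]
dial scene [0.54863432 0.14452321 0.086     ]
dial corners [[0.6073, 0.2131], [0.6167, 0.082], [0.486, 0.0716], [0.4759, 0.2039]]
one [0.5905 0.1848]
two [0.6073 0.147 ]
three [0.5961 0.1068]
btn top [ 0.54915292 -0.10918332  0.072     ]
jar_a [([367.5, 157.0, 18.7, 21.0], 0.67), ([279.0, 153.9, 24.3, 25.1], 0.64)]
estop [([457.4, 205.9, 34.0, 28.3], 0.62)]
jars [0.73362052 0.13662667 0.05      ] [ 0.7255611  -0.14722856  0.05      ] [0.53849736 0.3981131  0.13      ] [ 0.56541936 -0.41286357  0.086     ]
[[ 0.361 -0.932 -0.   ]
 [-0.932 -0.361  0.   ]
 [-0.     0.    -1.   ]] [339.69656897 160.34402745]
```

View pics/btns.png

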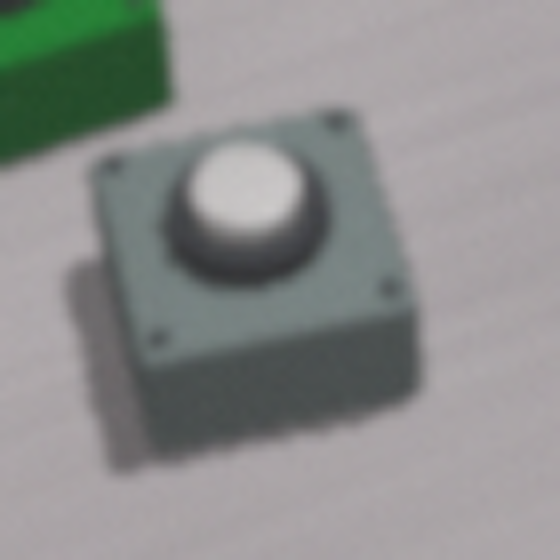

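View pics/btnt.png

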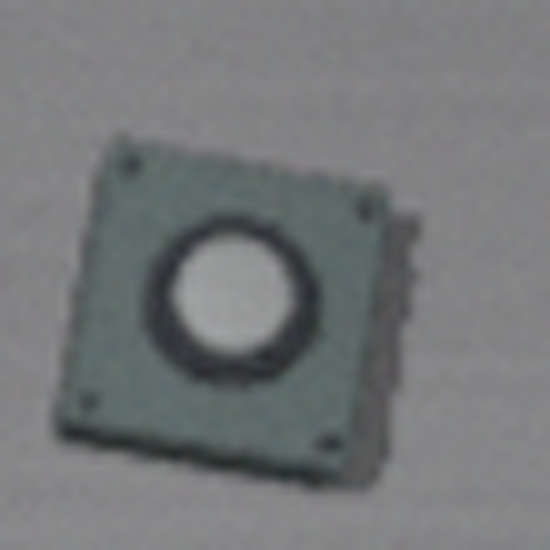

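move_arm(
  motion=[
    {"dx":-0.28,"dy":-0.28,"gripper":0.61},
    {"dx":-0.28,"dy":-0.28,"gripper":0.61},
    {"dx":-0.28,"dy":-0.28,"gripper":0.61},
    {"dx":-0.28,"dy":-0.28,"gripper":0.61},
    {"dx":-0.28,"dy":-0.28,"gripper":0.61},
    {"dx":-0.28,"dy":-0.28,"gripper":0.61},
    {"dx":-0.28,"dy":-0.28,"gripper":0.61},
    {"dx":-0.28,"dy":-0.28,"gripper":0.61},
  ],
)

```text
invalid input
```

move_arm(
  motion=[
    {"dx":-0.28,"dy":-0.28,"dz":0,"rx":0,"ry":0,"rz":0,"gripper":0.61},
    {"dx":-0.28,"dy":-0.28,"dz":0,"rx":0,"ry":0,"rz":0,"gripper":0.61},
    {"dx":-0.28,"dy":-0.28,"dz":0,"rx":0,"ry":0,"rz":0,"gripper":0.61},
    {"dx":-0.28,"dy":-0.28,"dz":0,"rx":0,"ry":0,"rz":0,"gripper":0.61},
    {"dx":-0.28,"dy":-0.28,"dz":0,"rx":0,"ry":0,"rz":0,"gripper":0.61},
    {"dx":-0.28,"dy":-0.28,"dz":0,"rx":0,"ry":0,"rz":0,"gripper":0.61},
    {"dx":-0.28,"dy":-0.28,"dz":0,"rx":0,"ry":0,"rz":0,"gripper":0.61},
    {"dx":-0.28,"dy":-0.28,"dz":0,"rx":0,"ry":0,"rz":0,"gripper":0.61},
  ],
)

```text
time_s: 1.6
position: [0.3863, -0.2183, 0.2316]
orientation: [0.825, -0.565, 0.0, 0.0]
force: [1.4, -0.1, 0.7]
opening: 0.0523
```

move_arm(
  motion=[
    {"dx":-0.28,"dy":-0.281,"dz":0.05,"rx":0,"ry":0,"rz":0,"gripper":0.61},
    {"dx":-0.28,"dy":-0.281,"dz":0.05,"rx":0,"ry":0,"rz":0,"gripper":0.61},
    {"dx":-0.28,"dy":-0.281,"dz":0.05,"rx":0,"ry":0,"rz":0,"gripper":0.61},
    {"dx":-0.28,"dy":-0.281,"dz":0.05,"rx":0,"ry":0,"rz":0,"gripper":0.61},
    {"dx":-0.28,"dy":-0.281,"dz":0.05,"rx":0,"ry":0,"rz":0,"gripper":0.61},
    {"dx":-0.28,"dy":-0.281,"dz":0.05,"rx":0,"ry":0,"rz":0,"gripper":0.61},
    {"dx":-0.28,"dy":-0.281,"dz":0.05,"rx":0,"ry":0,"rz":0,"gripper":0.61},
    {"dx":-0.28,"dy":-0.281,"dz":0.05,"rx":0,"ry":0,"rz":0,"gripper":0.61},
  ],
)

```text
time_s: 2.4
position: [0.5472, 0.144, 0.1811]
orientation: [0.825, -0.565, 0.0, -0.0]
force: [1.0, -1.3, 0.3]
opening: 0.052
```

move_arm(
  motion=[
    {"dx":0,"dy":0,"dz":0.03,"rx":0,"ry":0,"rz":0,"gripper":0.61},
    {"dx":0,"dy":0,"dz":0.03,"rx":0,"ry":0,"rz":0,"gripper":0.61},
    {"dx":0,"dy":0,"dz":0.03,"rx":0,"ry":0,"rz":0,"gripper":0.61},
    {"dx":0,"dy":0,"dz":0.03,"rx":0,"ry":0,"rz":0,"gripper":0.61},
  ],
)

```text
time_s: 2.8
position: [0.547, 0.1412, 0.1526]
orientation: [0.825, -0.566, 0.001, -0.0]
force: [0.9, -0.9, 0.3]
opening: 0.0526
```

```bash
python3 - <<'E'
from h import *
s=env.sense();print(s["position"],s["q"].round(3),s["force"],s["time_s"])
b=save("scene","s1.png")[90:240,270:470,::-1];cv2.imwrite("pics/s1z.png",cv2.resize(b,None,fx=4,fy=4,interpolation=2))
b=save("top","t1.png")[150:270,200:420,::-1];cv2.imwrite("pics/t1z.png",cv2.resize(b,None,fx=3.5,fy=3.5,interpolation=2))
E
```

```text
[0.54702264 0.14119041 0.15259803] [ 0.078  0.442 -0.486  1.826  0.252  0.933 -1.722] [ 0.89426091 -0.9418613   0.27116479] 2.8
```

View pics/s1z.png

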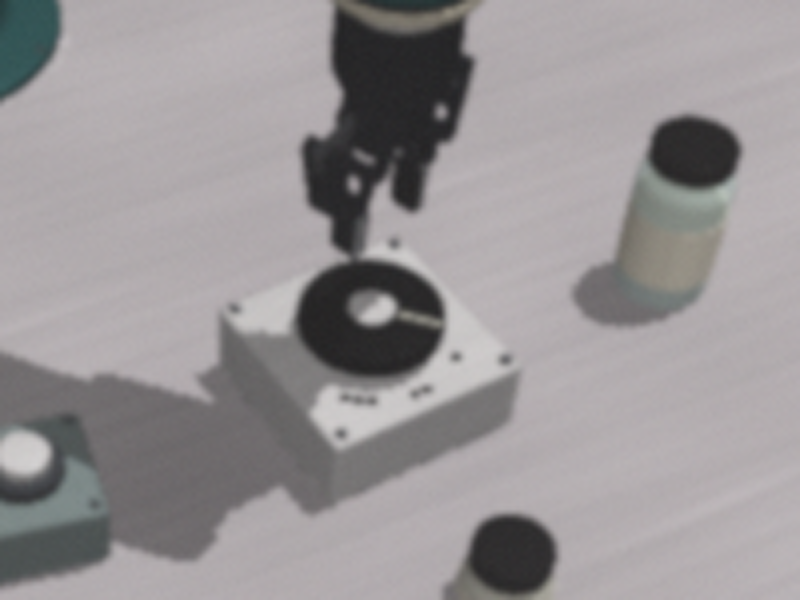

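View pics/t1z.png

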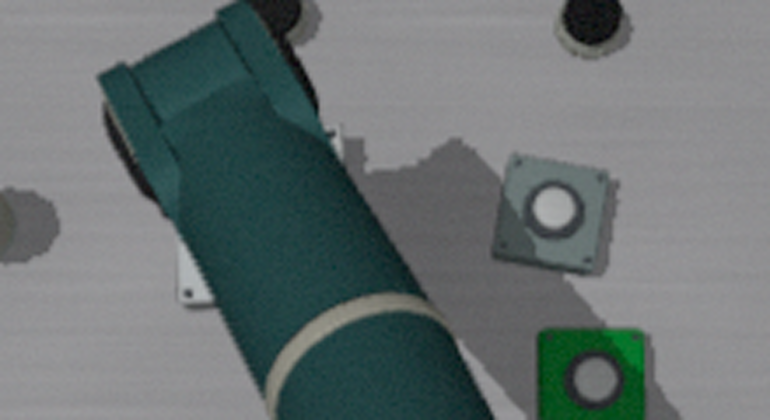

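The scene view shows the fingers over the dial on either side of the axis, cap at (372,306) in the zoom, with nothing else near. I'll turn back 30° for wrist range and lower to just above contact.

move_arm(
  motion=[
    {"dx":0,"dy":0,"dz":0.02,"rx":0,"ry":0,"rz":-8,"gripper":0.61},
    {"dx":0,"dy":0,"dz":0.04,"rx":0,"ry":0,"rz":-16,"gripper":0.61},
    {"dx":0,"dy":0,"dz":0.055,"rx":0,"ry":0,"rz":-24,"gripper":0.61},
    {"dx":0,"dy":0,"dz":0.055,"rx":0,"ry":0,"rz":-30,"gripper":0.61},
    {"dx":0,"dy":0,"dz":0.055,"rx":0,"ry":0,"rz":-30,"gripper":0.61},
    {"dx":0,"dy":0,"dz":0.055,"rx":0,"ry":0,"rz":-30,"gripper":0.61},
  ],
)

```text
time_s: 3.5
position: [0.547, 0.1418, 0.0971]
orientation: [0.942, -0.334, 0.0, -0.0]
force: [0.6, -1.0, 0.3]
opening: 0.052
```

```bash
python3 - <<'E'
from h import *
s=env.sense();print(s["position"],s["q"].round(3),s["force"],s["moment"],s["time_s"])
b=save("scene","s2.png")[110:230,310:430,::-1];cv2.imwrite("pics/s2z.png",cv2.resize(b,None,fx=5,fy=5,interpolation=2))
E
```

```text
[0.54703036 0.14177165 0.09705189] [ 0.137  0.541 -0.57   1.859  0.38   0.85  -1.305] [ 0.63581427 -0.96797509  0.33078249] [-0.04240605 -0.04910345 -0.00578974] 3.5
```

View pics/s2z.png

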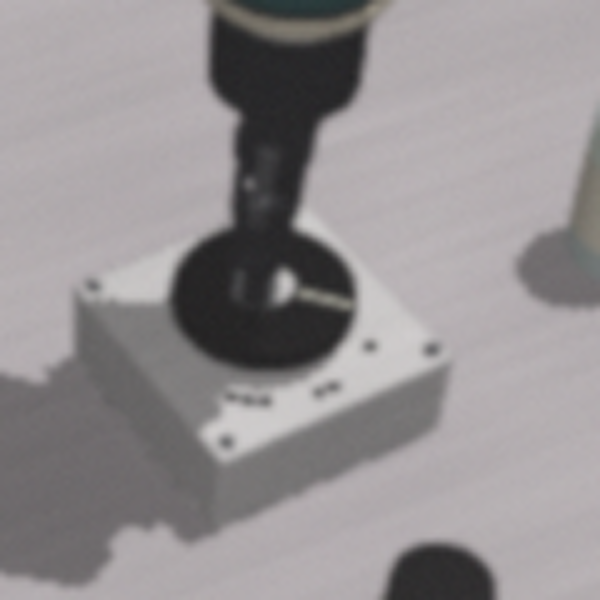

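The fingers straddle the cap and the pointer is still at one dot. I'll go down in small steps.

move_arm(
  motion=[
    {"dx":0,"dy":0,"dz":0.005,"rx":0,"ry":0,"rz":0,"gripper":0.61},
    {"dx":0,"dy":0,"dz":0.012,"rx":0,"ry":0,"rz":0,"gripper":0.61},
    {"dx":0,"dy":0,"dz":0.012,"rx":0,"ry":0,"rz":0,"gripper":0.61},
    {"dx":0,"dy":0,"dz":0.012,"rx":0,"ry":0,"rz":0,"gripper":0.61},
  ],
)

```text
time_s: 3.95
position: [0.5464, 0.1423, 0.084]
orientation: [0.943, -0.332, -0.0, 0.0]
force: [0.0, -0.6, 0.6]
opening: 0.0519
```

move_arm(
  motion=[
    {"dx":0,"dy":0,"dz":0.002,"rx":0,"ry":0,"rz":0,"gripper":0.61},
    {"dx":0,"dy":0,"dz":0.002,"rx":0,"ry":0,"rz":0,"gripper":0.61},
    {"dx":0,"dy":0,"dz":0.002,"rx":0,"ry":0,"rz":0,"gripper":0.61},
  ],
)

```text
time_s: 4.25
position: [0.5467, 0.1423, 0.0825]
orientation: [0.943, -0.332, 0.0, -0.0]
force: [1.1, 0.6, 2.5]
opening: 0.0517
```

move_arm(
  motion=[
    {"dx":0,"dy":0,"dz":0.002,"rx":0,"ry":0,"rz":0,"gripper":0.61},
    {"dx":0,"dy":0,"dz":0.002,"rx":0,"ry":0,"rz":0,"gripper":0.61},
    {"dx":0,"dy":0,"dz":0.002,"rx":0,"ry":0,"rz":0,"gripper":0.61},
  ],
)

```text
time_s: 4.55
position: [0.5467, 0.1423, 0.0804]
orientation: [0.943, -0.332, 0.0, -0.0]
force: [-0.4, 0.5, 5.2]
opening: 0.0521
```

move_arm(
  motion=[
    {"dx":0,"dy":0,"dz":0.002,"rx":0,"ry":0,"rz":0,"gripper":0.61},
    {"dx":0,"dy":0,"dz":0.002,"rx":0,"ry":0,"rz":0,"gripper":0.61},
    {"dx":0,"dy":0,"dz":0.002,"rx":0,"ry":0,"rz":0,"gripper":0.61},
  ],
)

```text
time_s: 4.85
position: [0.5467, 0.1423, 0.0785]
orientation: [0.943, -0.332, 0.0, -0.0]
force: [-0.5, 0.6, 6.1]
opening: 0.052
```

move_arm(
  motion=[
    {"dx":0,"dy":0,"dz":0,"rx":0,"ry":0,"rz":5,"gripper":0.61},
    {"dx":0,"dy":0,"dz":0,"rx":0,"ry":0,"rz":11,"gripper":0.61},
    {"dx":0,"dy":0,"dz":0,"rx":0,"ry":0,"rz":17,"gripper":0.61},
    {"dx":0,"dy":0,"dz":0,"rx":0,"ry":0,"rz":23,"gripper":0.61},
    {"dx":0,"dy":0,"dz":0,"rx":0,"ry":0,"rz":29,"gripper":0.61},
    {"dx":0,"dy":0,"dz":0,"rx":0,"ry":0,"rz":35,"gripper":0.61},
    {"dx":0,"dy":0,"dz":0,"rx":0,"ry":0,"rz":40,"gripper":0.61},
    {"dx":0,"dy":0,"dz":0,"rx":0,"ry":0,"rz":40,"gripper":0.61},
  ],
)

```text
time_s: 5.65
position: [0.5465, 0.1432, 0.0786]
orientation: [0.772, -0.636, -0.0, -0.0]
force: [-1.8, 3.7, 7.7]
opening: 0.0517
```

```bash
python3 - <<'E'
from h import *
s=env.sense();print(s["position"],s["q"].round(3),s["force"],s["moment"],s["time_s"])
b=save("scene","s3.png")[110:230,310:430,::-1];cv2.imwrite("pics/s3z.png",cv2.resize(b,None,fx=5,fy=5,interpolation=2))
E
```

```text
[0.54648849 0.14317338 0.07860817] [-1.000e-03  5.350e-01 -3.930e-01  1.873e+00  2.780e-01  7.870e-01
 -1.920e+00] [-1.76618238  3.74403879  7.69920172] [ 0.82739203  0.55265082 -0.00799803] 5.65
```

View pics/s3z.png

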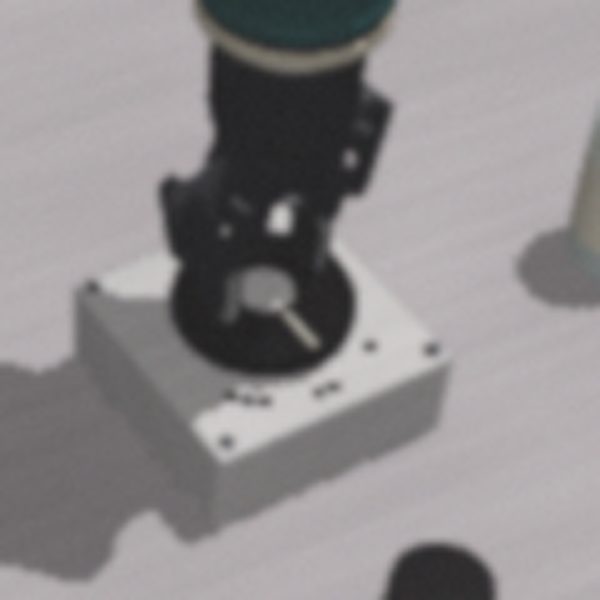

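```bash
python3 - <<'E'
from h import *
c=np.array([.5468,.143])
for u,v,z in((318,347,.082),(285,308,.082),(267,288,.082),(372,345,.06),(327,388,.06)):
    p=ray("scene",310+u/5,110+v/5,z)[:2];print(p,np.arctan2(*(p-c)[::-1]))
E
```

```text
[0.59839617 0.14811368] 0.09878701247669758
[0.56604214 0.14709258] 0.20956562199077478
[0.54878227 0.14603738] 0.9925771033584442
[0.5924672  0.18777497] 0.7755332177380966
[0.60895848 0.1498283 ] 0.10941440167775376
```

The pointer end, at zoom (318,347), works out at about 0.10 rad. The two-dot mark is at about 0.11, so the dial has reached it. I'll lift straight off.

move_arm(
  motion=[
    {"dx":0,"dy":0,"dz":-0.01,"rx":0,"ry":0,"rz":0,"gripper":0.61},
    {"dx":0,"dy":0,"dz":-0.03,"rx":0,"ry":0,"rz":0,"gripper":0.61},
    {"dx":0,"dy":0,"dz":-0.06,"rx":0,"ry":0,"rz":0,"gripper":0.61},
    {"dx":0,"dy":0,"dz":-0.08,"rx":0,"ry":0,"rz":0,"gripper":0.61},
  ],
)

```text
time_s: 6.1
position: [0.5468, 0.142, 0.1603]
orientation: [0.773, -0.635, 0.0, -0.0]
force: [0.3, 0.3, -0.9]
opening: 0.0522
```

```bash
python3 - <<'E'
from h import *
from scipy.spatial.transform import Rotation as R
s=env.sense();print(s["position"],s["q"].round(3),s["force"],s["time_s"])
b=save("scene","s4.png")[110:230,310:430,::-1];cv2.imwrite("pics/s4z.png",cv2.resize(b,None,fx=5,fy=5,interpolation=2))
m=R.from_quat(s["orientation"]).as_matrix();print(m.round(3))
bt=ray("top",358.5,209.3,.072);bs=ray("scene",275.75,203.5,.072);print(bt,bs)
b=(bt+bs)/2;print(m.T@(np.array([b[0],b[1],.15])-s["position"]))
E
```

```text
[0.54677591 0.14204652 0.1603086 ] [ 0.036  0.423 -0.432  1.822  0.214  0.942 -1.865] [ 0.31455696  0.26839041 -0.88503639] 6.1
[[ 0.194 -0.981  0.001]
 [-0.981 -0.194  0.   ]
 [ 0.    -0.001 -1.   ]]
[ 0.55007558 -0.11069719  0.072     ] [ 0.55542611 -0.11021249  0.072     ]
[0.24886415 0.04312409 0.01028838]
```

View pics/s4z.png

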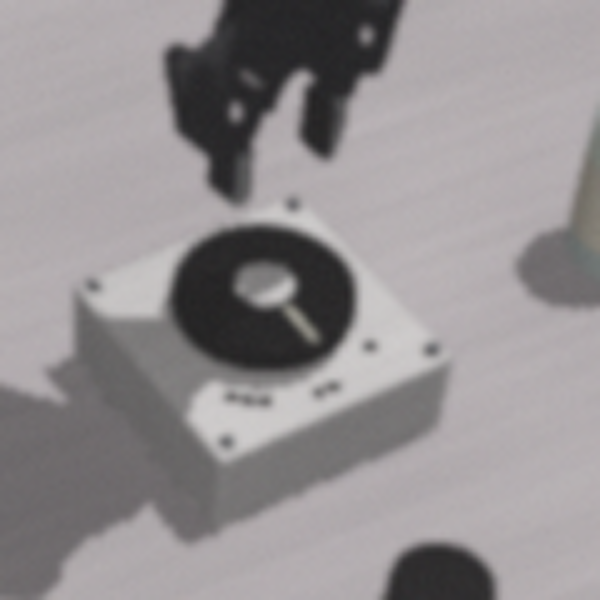

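The dial is free and at two dots: pointer end at (318,340), dots at (327,388) in the zoom. Next the fingers shut and the arm moves over the grey button.

move_arm(
  motion=[
    {"dx":0.249,"dy":0.044,"dz":0,"rx":0,"ry":0,"rz":0,"gripper":0},
    {"dx":0.249,"dy":0.044,"dz":0,"rx":0,"ry":0,"rz":0,"gripper":0},
    {"dx":0.249,"dy":0.044,"dz":0,"rx":0,"ry":0,"rz":0,"gripper":0},
    {"dx":0.249,"dy":0.044,"dz":0,"rx":0,"ry":0,"rz":0,"gripper":0},
    {"dx":0.249,"dy":0.044,"dz":0.02,"rx":0,"ry":0,"rz":0,"gripper":0},
    {"dx":0.249,"dy":0.044,"dz":0.05,"rx":0,"ry":0,"rz":0,"gripper":0},
    {"dx":0.249,"dy":0.044,"dz":0.06,"rx":0,"ry":0,"rz":0,"gripper":0},
    {"dx":0.249,"dy":0.044,"dz":0.06,"rx":0,"ry":0,"rz":0,"gripper":0},
  ],
)

```text
time_s: 6.95
position: [0.5509, -0.1095, 0.0973]
orientation: [0.773, -0.635, -0.001, 0.0]
force: [0.4, 0.4, 0.6]
opening: 0.0004
```

```bash
python3 - <<'E'
from h import *
s=env.sense();print(s["position"],s["q"].round(3),s["force"],s["time_s"],s["opening"])
b=save("scene","s5.png")[130:250,220:340,::-1];cv2.imwrite("pics/s5z.png",cv2.resize(b,None,fx=5,fy=5,interpolation=2))
E
```

```text
[ 0.55086612 -0.10950957  0.09734013] [ 0.407  0.494 -0.335  1.871  0.215  0.815 -1.414] [0.38935983 0.40070099 0.63397294] 6.95 0.0004305867448497834
```

View pics/s5z.png

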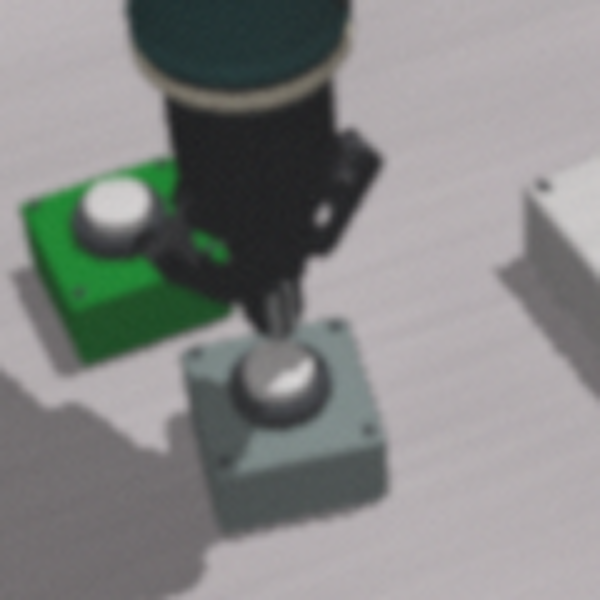

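The shut fingertips stand over the grey button, cap at (277,375) in the zoom, and are clear of the green one.

move_arm(
  motion=[
    {"dx":0,"dy":0,"dz":0.01,"rx":0,"ry":0,"rz":0,"gripper":0},
    {"dx":0,"dy":0,"dz":0.02,"rx":0,"ry":0,"rz":0,"gripper":0},
    {"dx":0,"dy":0,"dz":0.023,"rx":0,"ry":0,"rz":0,"gripper":0},
    {"dx":0,"dy":0,"dz":0.026,"rx":0,"ry":0,"rz":0,"gripper":0},
    {"dx":0,"dy":0,"dz":0.028,"rx":0,"ry":0,"rz":0,"gripper":0},
    {"dx":0,"dy":0,"dz":0.028,"rx":0,"ry":0,"rz":0,"gripper":0},
  ],
)

```text
time_s: 7.6
position: [0.5517, -0.1104, 0.0703]
orientation: [0.773, -0.635, -0.0, -0.0]
force: [-1.0, 1.8, 2.4]
opening: -0.0005
```

move_arm(
  motion=[
    {"dx":0,"dy":0,"dz":0.002,"rx":0,"ry":0,"rz":0,"gripper":0},
    {"dx":0,"dy":0,"dz":0.002,"rx":0,"ry":0,"rz":0,"gripper":0},
  ],
)

```text
time_s: 7.8
position: [0.5519, -0.1105, 0.0683]
orientation: [0.773, -0.635, 0.0, -0.0]
force: [0.1, 2.4, 3.4]
opening: 0.0001
```

move_arm(
  motion=[
    {"dx":0,"dy":0,"dz":0.001,"rx":0,"ry":0,"rz":0,"gripper":0},
    {"dx":0,"dy":0,"dz":0.002,"rx":0,"ry":0,"rz":0,"gripper":0},
    {"dx":0,"dy":0,"dz":0.002,"rx":0,"ry":0,"rz":0,"gripper":0},
  ],
)

```text
time_s: 8.1
position: [0.5519, -0.1106, 0.0663]
orientation: [0.773, -0.635, 0.0, -0.0]
force: [-0.0, 1.2, 5.2]
opening: 0.0
```

move_arm(
  motion=[
    {"dx":0,"dy":0,"dz":0.001,"rx":0,"ry":0,"rz":0,"gripper":0},
    {"dx":0,"dy":0,"dz":0.001,"rx":0,"ry":0,"rz":0,"gripper":0},
    {"dx":0,"dy":0,"dz":0.001,"rx":0,"ry":0,"rz":0,"gripper":0},
  ],
)

```text
time_s: 8.4
position: [0.552, -0.1106, 0.0659]
orientation: [0.773, -0.635, 0.0, -0.0]
force: [-4.2, 2.9, 16.4]
opening: -0.0001
```

Only 0.4 mm more travel took the force from 5 N to 16 N, with the tip 6 mm below the button's rest height, so the button is on its stop. I'll retreat.

move_arm(
  motion=[
    {"dx":0,"dy":0,"dz":-0.01,"rx":0,"ry":0,"rz":0,"gripper":0},
    {"dx":0,"dy":0,"dz":-0.03,"rx":0,"ry":0,"rz":0,"gripper":0},
    {"dx":0,"dy":0,"dz":-0.06,"rx":0,"ry":0,"rz":0,"gripper":0},
    {"dx":0,"dy":0,"dz":-0.1,"rx":0,"ry":0,"rz":0,"gripper":0},
    {"dx":0,"dy":0,"dz":-0.12,"rx":0,"ry":0,"rz":0,"gripper":0},
    {"dx":0,"dy":0,"dz":-0.12,"rx":0,"ry":0,"rz":0,"gripper":0},
    {"dx":0,"dy":0,"dz":-0.12,"rx":0,"ry":0,"rz":0,"gripper":0},
  ],
)

```text
time_s: 9.1
position: [0.5515, -0.111, 0.1853]
orientation: [0.773, -0.635, 0.0, 0.0]
force: [-0.3, -0.2, -0.7]
opening: -0.0
```

```bash
python3 - <<'E'
from h import *
b=save("scene","s6.png")[100:290,220:470,::-1];cv2.imwrite("pics/s6z.png",cv2.resize(b,None,fx=3.1,fy=3.1,interpolation=2))
s=env.sense();print(s["position"],s["force"],abs(s["dq"]).max(),s["time_s"])
E
```

```text
[ 0.55122233 -0.11084822  0.18466173] [-0.45431216 -0.04238507 -1.10467208] 0.013676912270453067 9.15
```

View pics/s6z.png

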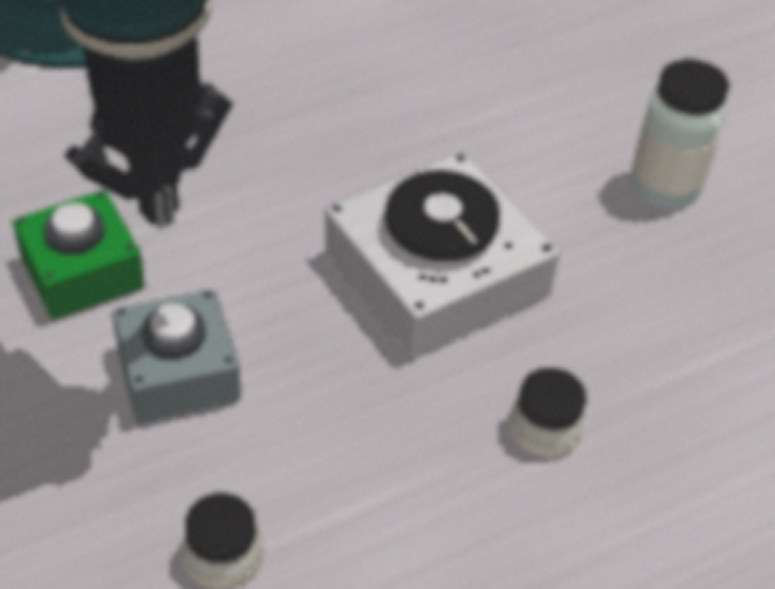

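The pointer at (474,243) faces the two dots at (482,272). The grey button at (173,327) is up again, the jars haven't moved, and the gripper is clear of everything.

```bash
python3 -c "
from cell import ticket
print(ticket.close_job())"
```

```text
the job is handed in; nothing more can be done
None
```

I turned the dial one click clockwise to the two-dot mark, then pushed the confirm button down and released it. The job was handed in at about 9 s of the 45 s allowed.

- **Dial:** two fingertips pressed on the top at about 6 to 8 N and turned it 40° by friction, then lifted off. In the last picture the pointer faces the two dots and stays there with nothing touching it.
- **Button:** the shut fingertips pushed the grey button until it stopped, with the tip about 6 mm below its rest height and the force rising from 5 N to 16 N. In the last picture it is back up.
- **Surroundings:** the arm is clear at a height of 0.18 m. The jars look undisturbed, and I did not go near the emergency stop or the green look-alike.

One measurement disagreed: the two cameras placed the button about 5 mm apart in x, so I used the midpoint, and the press landed on it. The dial estimates differed by 2 to 3 mm. No check failed.

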